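# Load a resin specimen and hold the inspection mirror on its red dot

## Task

Stand the resin specimen block that carries the red dot in the open-topped oak pocket, fully down on the pocket's floor, upright, with the red dot looking out over the low front lip, and let go of it. Then pinch the orange tab above the small mirror and turn the mirror against its spring until the little camera, looking into it, sees the red dot in the middle of the mirror. Finish while still gripping the tab and holding the mirror at that angle; leave the two vials and the flat star block where they are.

Things in the scene. Friction and masses are not known exactly. Their poses are not given: they have to be found in the camera images.
- specimen: Loose amber resin block, an upright slab 60 (its x) x 22 (its y) x 85 mm tall (z), about 140 g, with leaf shapes and a red dot on its -y face. Origin: centre of its underside. A small red tick on its top marks the dot side. It starts standing on the bench with its -y face turned roughly to world -y; pinch it across its 22 mm thickness (its y), near the top.
- dot (a point): Centre of the red dot (16 mm across) on the specimen block's -y face: 11 mm from the block's mid-plane, 50 mm above its underside, midway along its width.
- pocket: Fixed oak pocket, open at the top, 90 (its x) x 51 (its y) mm outside. Origin: centre of its underside. Its opening is 70 (x) x 31 mm (y), centred on the origin; floor 6 mm thick, walls 10 mm thick; the two side walls and the rear (+y) wall are 45 mm high, the front (-y) lip only 18 mm. Its -y side faces roughly towards the mirror.
- pocket_floor (a point): Centre of the pocket's inner floor, 6 mm above the bench; axes as the pocket's.
- rig: Fixed aluminium base plate, 330 x 90 x 8 mm, carrying camera and mirror. Origin on the bench, right under the mirror's upright turning axis; the plate runs from 60 mm behind the origin (-x) to 270 mm ahead (+x). The ivory camera with a black barrel stands at its +x end (top at 83 mm) and looks along the rig's -x straight at the mirror's axis.
- lens (a point): Centre of the camera's lens, 170 mm along the rig's +x from the mirror's axis, 56 mm above the bench. Camera rays run from here to point mirror_axis.
- mirror_axis (a point): Fixed point on the mirror's upright turning axis, 56 mm above the bench: the middle of the mirror's face (58 x 56 mm, in a black frame from 26 to 88 mm above the bench). Same height as the lens and as the red dot when the block is in the pocket.
- mirror (a joint): Turn of the mirror about its upright axis, rad, 0 to 1.25, growing counter-clockwise seen from above. At 0 its reflecting face looks along the rig's +x, straight back at the lens; at angle q the face's normal is turned q from that. A spring (about 0.02 N m at 0, rising 0.05 N m per rad) returns it to its stop at 0 when let go.
- tab (a point): Grip point on the orange tab above the mirror, on the turning axis, 114 mm above the bench. The tab is 12 mm thick along the mirror's normal, 36 mm wide along the mirror's face, from 88 to 134 mm above the bench; it turns with the mirror. This point's x axis is the mirror's normal.
- sight: Not a visible thing: the camera's line of sight after reflection. Origin at point mirror_axis; its x axis is turned by twice the mirror's angle from the rig's +x. When it points at the red dot, the camera sees the dot mid-mirror: the mirror's normal then halves the angle between the directions from the axis to the lens and to the dot.
- vial_amber: Loose amber glass vial, black cap, 24 mm across, 55 mm tall. Origin: centre of its underside. Leave alone.
- vial_clear: Loose clear glass vial, black cap, 24 mm across, 55 mm tall. Origin: centre of its underside. Leave alone.
- star_block: Loose flat resin block, 90 x 70 x 20 mm, with a pale star, lying on the bench. Origin: centre of its underside. Leave alone.
Not all that is in view belongs to the job. Leave any blue or turquoise look-alike of the specimen alone. Several things look just like the pocket: the one meant starts farthest to the robot's left.

How it is judged:
On the way, in this order (a step that is already met when the one before it is completed fails the run):
1. the specimen block stands in the pocket, dot to the front, and is let go (horizontal distance between specimen and pocket_floor below 0.01 m and z of specimen in the frame of pocket_floor between -0.003 and 0.003 m and angle between specimen's own z axis and vertical below 0.08 rad and y of dot in the frame of pocket below -0.003 m and contact force between each of the arm, the fingers and specimen below 0.2 N and linear speed of specimen below 0.02 m/s), for 0.2 s.
2. the mirror is held so that the camera sees the red dot (y of dot in the frame of sight between -0.025 and 0.025 m and x of dot in the frame of sight above 0.1 m and contact force between the fingers and mirror above 1 N and velocity of joint mirror between -0.1 and 0.1 rad/s), for 0.2 s.
At the end, for the whole second after the job is handed in: Block stands released in the pocket (10 mm of centre, 3 mm of floor, tilt under 0.08 rad, dot at the front); fingers hold the still mirror (over 1 N) so that the reflected line of sight passes within 25 mm of the dot, sideways (all of step 1 and all of step 2); the arm keeps its last pose, push and grip.
It fails at once if a vial or the star block is moved by more than 20 mm or a vial is tipped (distance of any of vial_amber, vial_clear, star_block from where it was at the start of the episode above 0.02 m or angle between any of vial_amber, vial_clear's own z axis and vertical above 0.4 rad).
It also fails if it takes over 50 s, if anything falls off the work surface, if the arm or the gripper's body presses on something with over 40 N, if the wrist force passes 120 N, or if a joint passes its speed limit or range.

## Robot

A 7-joint arm with a two-finger parallel gripper is mounted at the origin on the work surface. World frame = base frame: x ahead of the robot, y to its left, z up, the work surface at z = 0. Lengths are in m, angles in rad, forces in N, time in s.
With the tool pointing down it reaches from about 0.4 to 0.85 m from the base axis. Payload 4.5 kg.
Tool frame: the origin (TCP) lies midway between the tips of the shut fingers; the grasp point (between the pads) lies r.grip_point_offset behind it (r.grip_point_offset is the distance from the TCP to the grasp point, in m); z points along the fingers, y is the line along which they close (so a half turn about z gives the same grasp; the last joint's range is limited). The gripper opens to 88 mm and grips with 3 to 60 N. Pads are 18 mm wide; open, the fingers measure 123 mm over their backs; the gripper's body (75 mm by 187 mm) begins 45 mm behind the grasp point.
Start: joints at [1.256, 0.689, -0.195, 1.565, 0.157, 0.902, -0.215], TCP at [0.214, -0.587, 0.239] pointing down, gripper open.
Joint ranges: [-3.01, 3.01], [-0.46, 2.08], [-1.47, 1.51], [0.13, 2.56], [-1, 4.14], [0.04, 2.09], [-2.66, 2.66]. Speed limits (rad/s): [2.57, 2.57, 3.14, 3.14, 3.14, 3.14, 3.14].

## Interface

Orientations are given as a unit quaternion [x, y, z, w].
In Python, from plant import r gives the robot as it stands.
- The arm moves only by the shell command python3 -m jog 'ROWS' [FORCE]. ROWS is JSON, a list of rows, each an object of numbers: "wx", "wy", "wz": the turn, a rotation vector about the world's x, y, z as a fraction of full scale; "dx", "dy", "dz": the shift along the world's x, y, z as a fraction of full scale; "hand": the closure, from 0 (fully open) to 1 (shut). In form: [{"wx": .., "wy": .., "wz": .., "dx": .., "dy": .., "dz": .., "hand": ..}, ...]. A call has 1 to 5 rows; each row shifts and turns the commanded pose from where the row before left it; what a row does not reach is not made up. Full scale, the value 1, is 0.25 m for a shift and 2 rad for a turn. A row lasts 1/12 s, in which the tool goes at most 41.7 mm and 7.16 degrees, less where a joint would pass 70% of its speed; a pose out of reach is approached as far as the arm can. A call with a number of a shift or a turn outside -1 to 1 is refused whole. A call with a gripper value outside its range is refused whole. The fingers move at their own pace and stop on an object; FORCE is the grip in N (left out, the last holds). Time passes only in rows, so rows that do not move let the fingers close. It gives the time, the measured TCP pose, the force, the opening and the grip force at its end, in the units of the state.
- r.get_state(): the state, without advancing time (a new reading comes with each control period).
- r.snapshot(name): name is "side" or "top"; returns the picture (384x512x3 uint8, red, green, blue); there is no depth.
- r.camera_info(name): a dict with "mtx" (3x3 intrinsics, pixels), "k1" (the pictures are not rectified: a ray, as slopes to the right and down, at radius r is drawn at 1 + k1 r^2 times it, then the intrinsics apply), "R" (3x3) and "t" (3): a world point X has camera coordinates R X + t. Camera axes: x right, y down, z forward; pixel columns grow to the right and rows downward; lengths in m; the calibration is good to about 2 mm. A picture is of the moment at which its call begins. camera_info takes no time and is no camera call.
- r.finish_job(): hands the job in; it is judged then, once.
Trained networks look in the newest picture that a camera, given by its name, has taken for a name from the list of things; names that differ only in an ending like _2 or _b are one class to them, and where a whole thing is asked for, a point or a joint stands for the part that bears it (a point fixed in the world has none). Each returns a list of dicts, best first, with "p" (0 to 1); they miss things now and then, are a little off and sometimes report something else, mostly with a low value. They report only what shows in the picture. A call takes as long as a camera call. They do not tell look-alikes from the thing itself.
- r.search_frame(camera, query): "bbox" ([left, top, right, bottom] in pixels, round what is visible of it).
- r.masks_of(camera, query): "region" (384x512 bool, what is visible of it) and "bbox" ([left, top, right, bottom] in pixels, round what is visible of it).
The state is a dict: "clock": time; "q": joint angles; "qd": joint speeds; "joint_torque": joint torques, N m; "tool_pos": TCP position; "eef_rot": TCP orientation; "contact_force": force on the tool from outside, world axes, zero at the start; "moment": the same for the moment, N m; "opening": opening from 0.0 (shut) to 1.0 (fully open); "finger_force": force on a finger pad.
Only numpy, scipy, OpenCV 4.12 (cv2) and the standard library are available. Lean on these libraries where they do the work, as an engineer would, in place of code of your own. Each camera call takes 0.05 s, during which the arm holds its last target. There are 200 camera calls.

## Working session

There is one attempt and no reset: what is moved stays moved. The work goes in short steps, Python scripts to look and compute and a shell command to move; the robot and the scene stay as the last step left them, time stands still between calls to the robot, and variables do not carry over. Pictures are saved under pics/ and viewed, at most 10 in all, crops included, and the job is handed in when it is done.

```bash
ls; mkdir -p pics
python3 - <<'E'
from plant import r
import cv2,numpy as np
for c in("side","top"):
    im=r.snapshot(c); cv2.imwrite(f"pics/{c}0.png",cv2.resize(im[:,:,::-1],(800,600),interpolation=cv2.INTER_CUBIC))
    i=r.camera_info(c); print(c,np.round(i["mtx"],1).tolist(),i["k1"],"C",np.round(-i["R"].T@i["t"],3),np.round(i["R"],2).tolist())
    for q in("specimen","dot","pocket","rig","lens","tab","mirror","vial_amber","vial_clear","star_block"):
        print(q,[(np.round(d["bbox"]).astype(int).tolist(),round(d["p"],2)) for d in r.search_frame(c,q)][:6])
s=r.get_state();print(s["clock"],s["tool_pos"],s["eef_rot"],s["opening"],r.grip_point_offset)
E
```

```text
pics
side [[347.6, 0.0, 257.5], [0.0, 347.6, 193.5], [0.0, 0.0, 1.0]] -0.044967921469278964 C [ 0.15  -0.467  0.518] [[0.78, -0.63, 0.02], [-0.33, -0.43, -0.84], [0.53, 0.65, -0.55]]
specimen [([106, 166, 137, 207], 0.88), ([150, 162, 175, 190], 0.66), ([140, 187, 174, 221], 0.6)]
dot [([142, 185, 172, 225], 0.71), ([152, 162, 177, 194], 0.6)]
pocket [([262, 205, 306, 245], 0.92), ([229, 176, 271, 214], 0.84), ([308, 171, 351, 200], 0.84), ([297, 252, 326, 312], 0.59)]
rig [([267, 221, 416, 348], 0.8)]
lens [([268, 221, 412, 343], 0.9)]
tab [([297, 250, 326, 314], 0.86)]
mirror [([296, 250, 328, 317], 0.64)]
vial_amber [([309, 197, 318, 217], 0.57)]
vial_clear [([288, 177, 298, 201], 0.72)]
star_block [([193, 240, 239, 270], 0.81)]
top [[474.0, 0.0, 258.5], [0.0, 474.0, 190.4], [0.0, 0.0, 1.0]] -0.11876367536826789 C [0.296 0.06  1.383] [[-0.02, -1.0, 0.0], [-0.97, 0.02, -0.24], [0.24, -0.01, -0.97]]
specimen [([152, 275, 169, 295], 0.85), ([164, 237, 180, 261], 0.62), ([194, 255, 214, 284], 0.52)]
dot [([165, 238, 183, 262], 0.8), ([151, 272, 172, 296], 0.76), ([194, 262, 213, 281], 0.72)]
pocket [([224, 179, 240, 213], 0.9), ([272, 183, 288, 214], 0.78), ([252, 111, 276, 148], 0.71)]
rig [([332, 144, 368, 262], 0.87)]
lens [([336, 147, 364, 258], 0.68)]
tab [([343, 228, 366, 239], 0.78)]
mirror [([334, 142, 365, 258], 0.61), ([340, 230, 366, 240], 0.57)]
vial_amber [([278, 163, 288, 172], 0.58)]
vial_clear [([243, 155, 249, 165], 0.42)]
star_block [([335, 144, 365, 259], 0.75), ([253, 238, 290, 278], 0.73)]
1.1 [ 0.21364859 -0.58738704  0.23873819] [9.84827585e-01 1.73535657e-01 2.02907888e-05 5.01118752e-05] 0.9974111216470702 0.0187
```

View pics/side0.png

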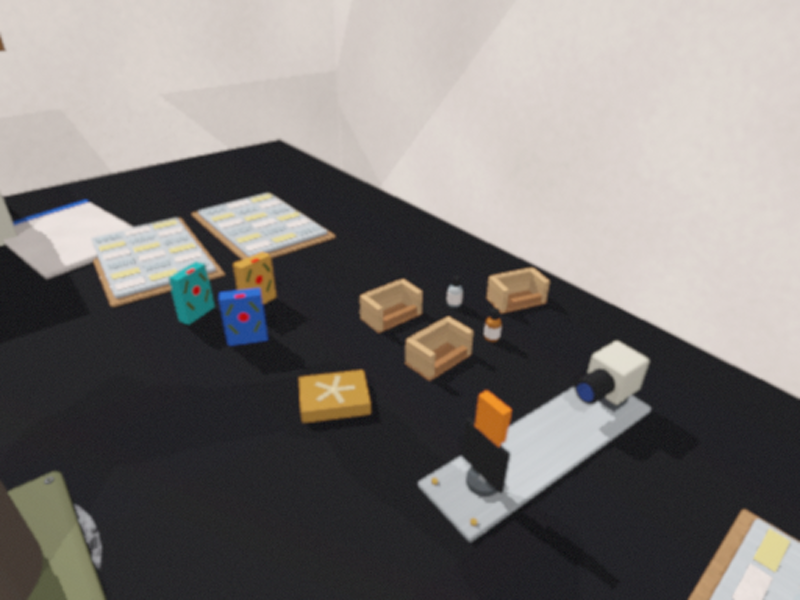

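View pics/top0.png

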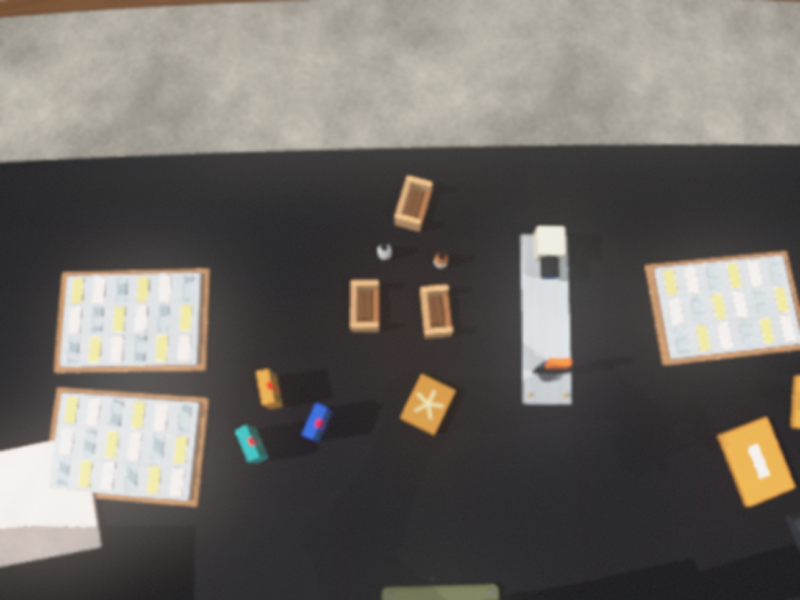

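Side view (800×600): the amber specimen with the red dot is at (256,280). Its look-alikes are turquoise at (193,292) and blue at (243,317), so I leave those alone. The three pockets in the top view are at (365,305), (437,310) and (414,203). The image's left is the robot's left, so (365,305) is farthest left and is the one meant; in the side view it is at (391,305). The rig has its camera ahead (+x) and the tab at (557,363) in the top view.

Next I fit box models to the masks in both views.

```bash
cat > h.py <<'E'
import numpy as np,cv2
from scipy.optimize import minimize
from plant import r
INFO={c:r.camera_info(c) for c in("side","top")}
def proj(c,X):
    i=INFO[c];P=np.atleast_2d(X)@i["R"].T+i["t"];u=P[:,:2]/P[:,2:]
    u=u*(1+i["k1"]*(u**2).sum(1,keepdims=True));return u@i["mtx"][:2,:2].T+i["mtx"][:2,2]
def box(x0,x1,y0,y1,z0,z1): return np.array([[x,y,z] for x in(x0,x1) for y in(y0,y1) for z in(z0,z1)])
def pose(V,p):
    c,s=np.cos(p[2]),np.sin(p[2]);return V@np.array([[c,s,0],[-s,c,0],[0,0,1]])+[p[0],p[1],p[3] if len(p)>3 else 0]
MOD=dict(specimen=[box(-.03,.03,-.011,.011,0,.085)],
 pocket=[box(-.045,.045,-.0255,.0255,0,.018),box(-.045,.045,.0155,.0255,0,.045),box(-.045,-.035,-.0255,.0255,0,.045),box(.035,.045,-.0255,.0255,0,.045)],
 plate=[box(-.06,.27,-.045,.045,0,.008)],tab=[box(-.006,.006,-.018,.018,.088,.134)],
 star_block=[box(-.045,.045,-.035,.035,0,.02)],vial=[box(-.0105,.0105,-.0105,.0105,0,.055)])
def cover(c,boxes,p,S=4):
    m=np.zeros((384*S,512*S),np.uint8)
    for V in boxes:
        h=cv2.convexHull(((proj(c,pose(V,p))+.5)*S-.5).astype(np.float32))
        cv2.fillConvexPoly(m,np.round(h*16).astype(np.int32),1,shift=4)
    return m.reshape(384,S,512,S).mean((1,3))
def fit(name,obs,p0,ign={},yaws=None):
    def loss(p): return sum((np.abs(cover(c,MOD[name],p)-m)*(1-ign.get(c,0))).sum() for c,m in obs.items())
    best=None
    for y in (yaws if yaws is not None else [p0[2]]):
        q=np.array(p0,float);q[2]=y
        sim=np.vstack([q]+[q+d for d in np.diag([.012,.012,.25,.008][:len(q)])])
        o=minimize(loss,q,method="Nelder-Mead",options=dict(initial_simplex=sim,xatol=2e-4,fatol=.3,maxiter=250))
        if best is None or o.fun<best.fun:best=o
    return best.x,best.fun,sum(m.sum() for m in obs.values())
def unproj(c,uv,z):
    f=lambda x:proj(c,[*x,z])[0]-uv
    from scipy.optimize import fsolve
    return fsolve(f,[.5,0])
def pick(c,q,uv,box=None):
    ds=r.masks_of(c,q);ds=[d for d in ds if d["region"].any()]
    ds.sort(key=lambda d:np.hypot((d["bbox"][0]+d["bbox"][2])/2-uv[0],(d["bbox"][1]+d["bbox"][3])/2-uv[1]))
    return ds
def quick(name,q,uvs,z,**k):
    D={c:pick(c,q,uv) for c,uv in uvs.items()}
    obs={c:d[0]["region"].astype(float) for c,d in D.items()}
    ign={c:np.clip(sum([e["region"].astype(float) for e in d[1:]],np.zeros((384,512))),0,1)*(1-obs[c]) for c,d in D.items()}
    m=np.argwhere(obs["top"]>0).mean(0)[::-1]
    xy=unproj("top",m,z)
    return fit(name,obs,[*xy,0,0],ign,**k),obs
E
cat > m.py <<'E'
from h import *
import pickle
r.snapshot("side");r.snapshot("top");res={}
Y=np.linspace(-1.5,1.5,5)
for n,q,uvs,z,y in [("specimen","specimen",dict(side=(163,177),top=(172,249)),.05,[-.3,.3]),
 ("pocket","pocket",dict(side=(250,195),top=(233,196)),.02,np.arange(-3,3.1,.75)),
 ("tab","tab",dict(side=(310,280),top=(355,233)),.11,[-.3,.3])]:
    (p,l,a),obs=quick(n,q,uvs,z,yaws=y);res[n]=(p,obs);print(n,np.round(p,4),"loss",round(l,1),"area",a,{c:int(o.sum()) for c,o in obs.items()})
# plate by colour: bright, grey
obs={}
ign={}
for c in("side","top"):
    im=r.snapshot(c);hsv=cv2.cvtColor(im,cv2.COLOR_RGB2HSV)
    m=((hsv[...,1]<60)&(hsv[...,2]>95)).astype(np.uint8);
    n,L,st,ce=cv2.connectedComponentsWithStats(m)
    k=L[(200,348) if c=="top" else (285,340)];print(c,"plate comp",k,st[k]);o=(L==k).astype(float)
    hull=np.zeros_like(m);cv2.fillConvexPoly(hull,cv2.convexHull(np.argwhere(L==k)[:,::-1].astype(np.int32)),1)
    obs[c]=o;ig=np.zeros((384,512))
    if c=="top": ig[:165]=1; ig[225:242]=1
    else: ig[:,355:]=(np.arange(384)<265)[:,None]; ig[:, 290:332]=1
    ign[c]=ig
p,l,a=fit("plate",obs,[.42,-.24,0,0],ign,yaws=[-.05,.05]);print("plate",np.round(p,4),l,a);res["plate"]=(p,obs)
pickle.dump({k:v[0] for k,v in res.items()},open("res.pkl","wb"))
out=[]
for c,w in(("side",(130,140,420,350)),("top",(140,100,400,290))):
    im=r.snapshot(c)[:,:,::-1].copy();im=cv2.resize(im,None,fx=4,fy=4,interpolation=cv2.INTER_CUBIC)
    for n,(p,_) in res.items():
        for V in MOD[n]:
            h=cv2.convexHull(((proj(c,pose(V,p))+.5)*4-.5).astype(np.float32)).astype(np.int32);cv2.polylines(im,[h],True,(0,255,0),1)
        d=((proj(c,pose(np.array([[0,-.0255,.02],[0,0,.02]]),p))+.5)*4).astype(int);cv2.line(im,d[0].tolist(),d[1].tolist(),(255,0,255),2)
    im=im[w[1]*4:w[3]*4,w[0]*4:w[2]*4];out.append(cv2.resize(im,(800,int(800*im.shape[0]/im.shape[1])))[:600])
    cv2.imwrite(f"pics/fit_{c}.png",out[-1])
E
time python3 m.py
```

```text
specimen [ 0.4567  0.3011  0.3828 -0.002 ] loss 105.6 area 770.0 {'side': 517, 'top': 253}
pocket [ 0.6148  0.1277 -0.0058 -0.0016] loss 98.4 area 1546.0 {'side': 939, 'top': 607}
tab [ 0.4784 -0.2137  0.0295 -0.0376] loss 751.8 area 1384.0 {'side': 1194, 'top': 190}
side plate comp 18 [ 267  218  150  128 6116]
top plate comp 2 [ 332  144   35  116 3369]
plate [ 0.4819 -0.2135 -0.0445  0.0011] 345.875 9485.0
real	1m22.742s
user	1m18.547s
sys	0m0.275s
```

View pics/fit_side.png

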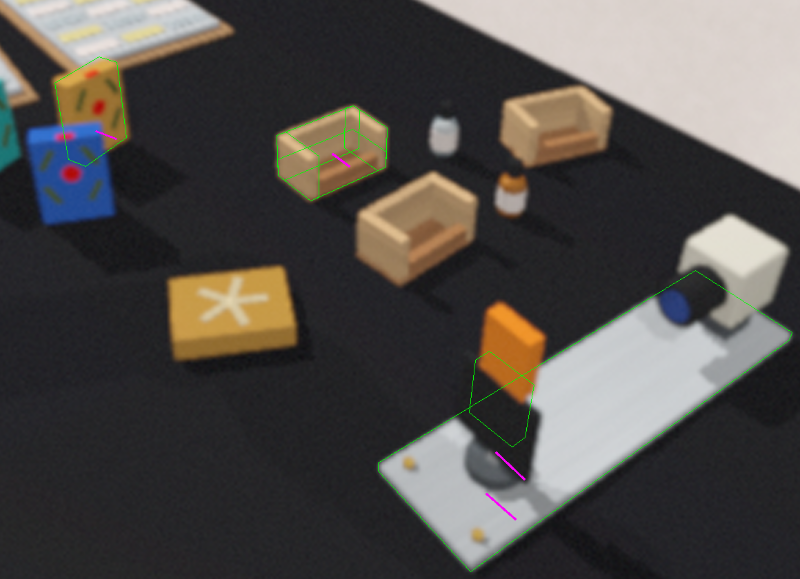

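View pics/fit_top.png

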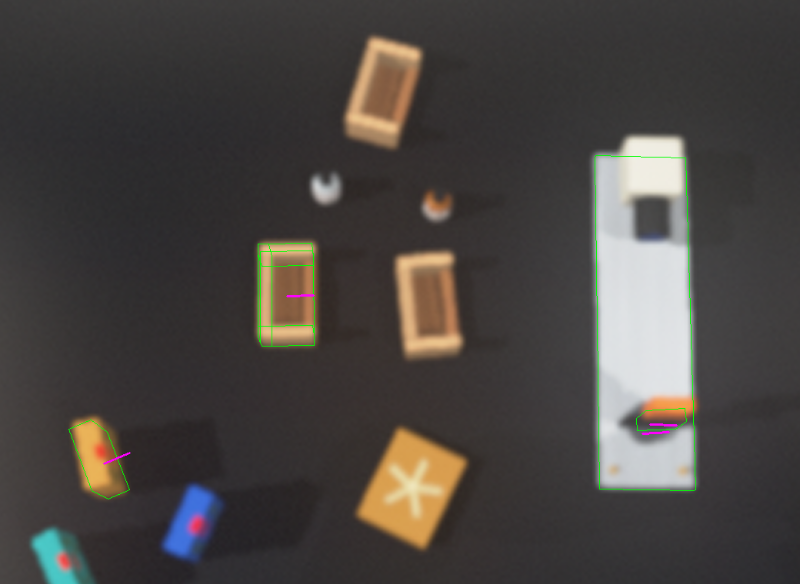

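The pocket and plate outlines match in both views. The specimen and tab masks from the network were loose, so I refit those two by colour.

```bash
cat > m2.py <<'E'
from h import *
import pickle
res=pickle.load(open("res.pkl","rb"))
I={c:r.snapshot(c) for c in("side","top")};H={c:cv2.cvtColor(I[c],cv2.COLOR_RGB2HSV) for c in I}
def col(c,w,lo,hi,smin,vmin):
    h=H[c];m=((h[...,0]>=lo)&(h[...,0]<=hi)&(h[...,1]>smin)&(h[...,2]>vmin)).astype(np.uint8)
    k=np.zeros_like(m);k[w[1]:w[3],w[0]:w[2]]=1;m*=k
    n,L,st,_=cv2.connectedComponentsWithStats(m);j=1+st[1:,4].argmax();m=(L==j).astype(np.uint8)
    o=np.zeros_like(m);cv2.fillConvexPoly(o,cv2.convexHull(np.argwhere(m)[:,::-1].astype(np.int32)),1);return o.astype(float)
ob=dict(side=col("side",(145,155,180,200),8,30,90,60),top=col("top",(158,230,186,264),8,30,90,70))
h=H["side"];blue=cv2.dilate(((h[...,0]>100)&(h[...,0]<150)&(h[...,1]>100)&(h[...,2]>50)).astype(np.uint8),np.ones((3,3)))
blue[186:,:172]=1
ob["side"]*=1-blue
p,l,a=fit("specimen",ob,[.457,.301,.3,0],dict(side=blue.astype(float)),yaws=[0,.25,.5]);print("spec",np.round(p,4),l,a);res["specimen"]=p
ob2=dict(side=col("side",(295,245,332,292),3,18,150,60),top=col("top",(340,224,370,236),3,18,130,60))
p,l,a=fit("tab",ob2,[.485,-.213,-.05,0],{},yaws=[-.2,.1]);print("tab",np.round(p,4),l,a);res["tab"]=p
pickle.dump(res,open("res.pkl","wb"))
tiles=[]
for c,(x,y) in((("side",(120,140))),("top",(140,210)),("side",(270,235)),("top",(320,200))):
    im=cv2.resize(I[c][y:y+64,x:x+84,::-1],None,fx=4.5,fy=4.5,interpolation=cv2.INTER_CUBIC)
    for n in("specimen","tab"):
        hh=cv2.convexHull(((proj(c,pose(MOD[n][0],res[n]))+.5-[x,y])*4.5).astype(np.float32)).astype(np.int32);cv2.polylines(im,[hh],True,(0,255,0),1)
    tiles.append(im)
cv2.imwrite("pics/fit2.png",np.vstack([np.hstack(tiles[:2]),np.hstack(tiles[2:])]))
s=r.get_state();print(s["clock"],s["tool_pos"])
E
python3 m2.py
```

```text
spec [0.4553 0.2985 0.0089 0.019 ] 333.8125 1298.0
tab [ 0.4821 -0.2127  0.0439  0.0014] 79.875 729.0
1.8 [ 0.2136463  -0.58738246  0.23875367]
```

View pics/fit2.png

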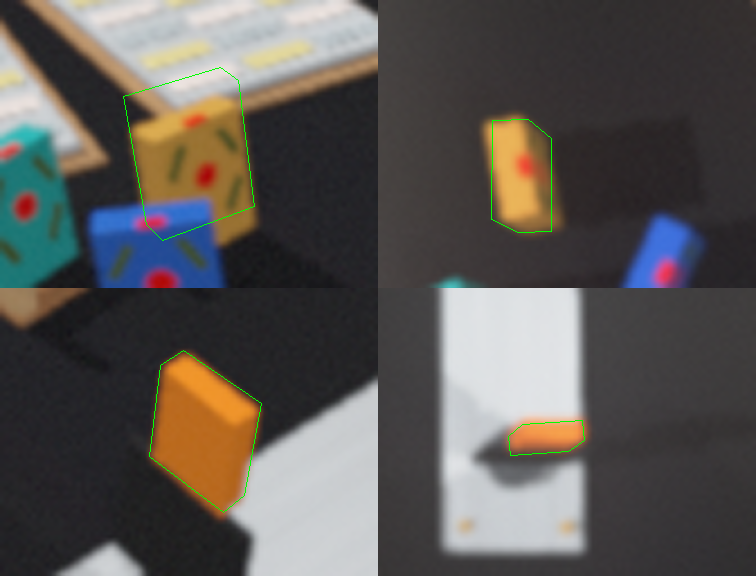

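The tab now fits well (z ≈ 0). The specimen's side mask leaked onto the board edge behind it, so I solve its pose from the corners I can see in this crop. Side tile: top front-left (136,140), front-right (241,113), bottom-right (256,232), dot (206,175). Top tile: top-face corners at (107,122), (147,116), (167,218) and (125,222).

Run:
```python
from h import *
import pickle
from scipy.optimize import least_squares
res=pickle.load(open("res.pkl","rb"))
o=[("side",(136,140),(-.03,-.011,.085)),("side",(241,113),(.03,-.011,.085)),("side",(256,232),(.03,-.011,0)),("side",(206,175),(0,-.011,.05)),
("top",(107,122),(.03,.011,.085)),("top",(147,116),(.03,-.011,.085)),("top",(167,218),(-.03,-.011,.085)),("top",(125,222),(-.03,.011,.085))]
off=dict(side=(120,140),top=(140,210))
f=lambda p:np.concatenate([proj(c,pose(np.array([X]),p))[0]-(np.array(uv)/4.5+off[c]-.5) for c,uv,X in o])
s=least_squares(f,[.455,.3,.2,0],loss="soft_l1");print(np.round(s.x,4));print(np.round(s.fun.reshape(-1,2),1).tolist())
res["specimen"]=s.x;pickle.dump(res,open("res.pkl","wb"))
```

```text
[ 0.4566  0.3004  0.1398 -0.0009]
[[3.6, 0.6], [0.1, -1.4], [0.3, -0.6], [-0.1, 0.4], [1.1, 0.9], [0.0, 1.1], [-1.8, -0.2], [-0.3, 0.2]]
```

Specimen at (0.457, 0.300) with yaw about 0.16. Its base height comes out at −1 mm, which agrees with the bench. Pocket at (0.615, 0.128), yaw −0.006; mirror axis at (0.482, −0.213), rig yaw −0.045. All are within reach, and the needed mirror angle is about 0.62 rad. Moving now.

```bash
python3 -m jog '[{"dx":0.12,"dy":0.107,"wz":-0.02,"hand":0.3},{"dx":0.12,"dy":0.107,"wz":-0.02,"hand":0.3},{"dx":0.12,"dy":0.107,"wz":-0.02,"hand":0.3},{"dx":0.12,"dy":0.107,"wz":-0.02,"hand":0.3},{"dx":0.12,"dy":0.107,"wz":-0.02,"hand":0.3}]' 20; python3 -m jog '[{"dx":0.1,"dy":0.125,"hand":0.3},{"dx":0.08,"dy":0.14,"hand":0.3},{"dx":0.06,"dy":0.15,"hand":0.3},{"dx":0.04,"dy":0.155,"hand":0.3},{"dx":0.02,"dy":0.16,"hand":0.3}]'
```

```text
invalid input
invalid input
```

```bash
python3 -m jog '[{"dx":0,"dy":0.16,"hand":0.3},{"dx":0,"dy":0.16,"hand":0.3},{"dx":0,"dy":0.16,"hand":0.3},{"dx":0,"dy":0.16,"hand":0.3},{"dx":0,"dy":0.16,"hand":0.3}]'; python3 -c "
from h import *
s=r.get_state();print(s['tool_pos'],np.round(s['q'],2),2*np.arctan2(s['eef_rot'][1],s['eef_rot'][0]))
print('blue',unproj('top',(202.5,267),.085))"
```

```text
[ 0.2136463  -0.58738246  0.23875367] [ 1.26  0.69 -0.19  1.57  0.16  0.9  -0.22] 0.3488413256481953
blue [0.40184811 0.2090365 ]invalid input
```

```bash
python3 -m jog '[{"wx":0,"wy":0,"wz":-0.02,"dx":0.12,"dy":0.107,"dz":0,"hand":0.3},{"wx":0,"wy":0,"wz":-0.02,"dx":0.12,"dy":0.107,"dz":0,"hand":0.3},{"wx":0,"wy":0,"wz":-0.02,"dx":0.12,"dy":0.107,"dz":0,"hand":0.3},{"wx":0,"wy":0,"wz":-0.02,"dx":0.12,"dy":0.107,"dz":0,"hand":0.3},{"wx":0,"wy":0,"wz":-0.02,"dx":0.12,"dy":0.107,"dz":0,"hand":0.3}]' 20
```

```text
clock: 2.22
tool_pos: [0.3648, -0.4523, 0.2389]
eef_rot: [0.997, 0.073, 0.0, 0.0]
contact_force: [0.8, -0.6, -1.1]
opening: 0.705
finger_force: 0.0
```

```bash
python3 -m jog '[{"wx":0,"wy":0,"wz":0,"dx":0.1,"dy":0.125,"dz":0,"hand":0.3},{"wx":0,"wy":0,"wz":0,"dx":0.1,"dy":0.125,"dz":0,"hand":0.3},{"wx":0,"wy":0,"wz":0,"dx":0.08,"dy":0.14,"dz":0,"hand":0.3},{"wx":0,"wy":0,"wz":0,"dx":0.08,"dy":0.14,"dz":0,"hand":0.3},{"wx":0,"wy":0,"wz":0,"dx":0.06,"dy":0.15,"dz":0,"hand":0.3}]'
python3 -m jog '[{"wx":0,"wy":0,"wz":0,"dx":0.04,"dy":0.16,"dz":0,"hand":0.3},{"wx":0,"wy":0,"wz":0,"dx":0,"dy":0.16,"dz":0,"hand":0.3},{"wx":0,"wy":0,"wz":0,"dx":0,"dy":0.16,"dz":0,"hand":0.3},{"wx":0,"wy":0,"wz":0,"dx":0,"dy":0.16,"dz":0,"hand":0.3},{"wx":0,"wy":0,"wz":0,"dx":0,"dy":0.16,"dz":0,"hand":0.3}]'
python3 -m jog '[{"wx":0,"wy":0,"wz":0,"dx":0,"dy":0.16,"dz":0,"hand":0.3},{"wx":0,"wy":0,"wz":0,"dx":0,"dy":0.16,"dz":0,"hand":0.3},{"wx":0,"wy":0,"wz":0,"dx":0,"dy":0.16,"dz":0,"hand":0.3},{"wx":0,"wy":0,"wz":0,"dx":0,"dy":0.16,"dz":0,"hand":0.3},{"wx":0,"wy":0,"wz":0,"dx":0,"dy":0.16,"dz":0,"hand":0.3}]'
```

```text
clock: 2.63
tool_pos: [0.4704, -0.2821, 0.2389]
eef_rot: [0.997, 0.074, 0.001, 0.0]
contact_force: [1.6, 0.5, 0.7]
opening: 0.703
finger_force: 0.0
clock: 3.05
tool_pos: [0.4785, -0.0817, 0.2389]
eef_rot: [0.997, 0.074, 0.0, 0.0]
contact_force: [1.5, 1.1, 0.7]
opening: 0.7
finger_force: 0.0
clock: 3.47
tool_pos: [0.4784, 0.1184, 0.239]
eef_rot: [0.997, 0.074, 0.0, -0.0]
contact_force: [0.6, 0.3, -0.4]
opening: 0.697
finger_force: 0.0
```

```bash
python3 -m jog '[{"wx":0,"wy":0,"wz":0,"dx":-0.018,"dy":0.16,"dz":0,"hand":0.3},{"wx":0,"wy":0,"wz":0,"dx":-0.018,"dy":0.16,"dz":0,"hand":0.3},{"wx":0,"wy":0,"wz":0,"dx":-0.018,"dy":0.16,"dz":0,"hand":0.3},{"wx":0,"wy":0,"wz":0,"dx":-0.018,"dy":0.16,"dz":0,"hand":0.3},{"wx":0,"wy":0,"wz":0.004,"dx":-0.016,"dy":0.088,"dz":0,"hand":0.3}]'
python3 -m jog '[{"wx":0,"wy":0,"wz":0,"dx":0,"dy":0,"dz":-0.15,"hand":0.3},{"wx":0,"wy":0,"wz":0,"dx":0,"dy":0,"dz":-0.15,"hand":0.3},{"wx":0,"wy":0,"wz":0,"dx":0,"dy":0,"dz":-0.15,"hand":0.3},{"wx":0,"wy":0,"wz":0,"dx":0,"dy":0,"dz":-0.04,"hand":0.3},{"wx":0,"wy":0,"wz":0,"dx":0,"dy":0,"dz":0,"hand":0.3}]'
python3 - <<'E'
from h import *
T=[]
for c,(x,y) in(("side",(110,120)),("top",(130,190))):
    T.append(cv2.resize(r.snapshot(c)[y:y+96,x:x+96,::-1],(400,400),interpolation=cv2.INTER_CUBIC))
cv2.imwrite("pics/pre.png",np.hstack(T))
s=r.get_state();print(s['tool_pos'],np.round(s['q'],2),2*np.arctan2(s['eef_rot'][1],s['eef_rot'][0]))
E
```

```text
clock: 3.88
tool_pos: [0.4553, 0.3046, 0.2389]
eef_rot: [0.997, 0.081, 0.0, -0.002]
contact_force: [-0.4, 0.8, -0.5]
opening: 0.698
finger_force: 0.0
clock: 4.3
tool_pos: [0.455, 0.2973, 0.114]
eef_rot: [0.997, 0.078, -0.002, 0.002]
contact_force: [-0.0, 0.2, -0.0]
opening: 0.697
finger_force: 0.0
[0.45742665 0.29873313 0.11728355] [-0.65  0.77 -0.02  1.91  0.03  0.46 -2.11] 0.15649031716238632
```

View pics/pre.png

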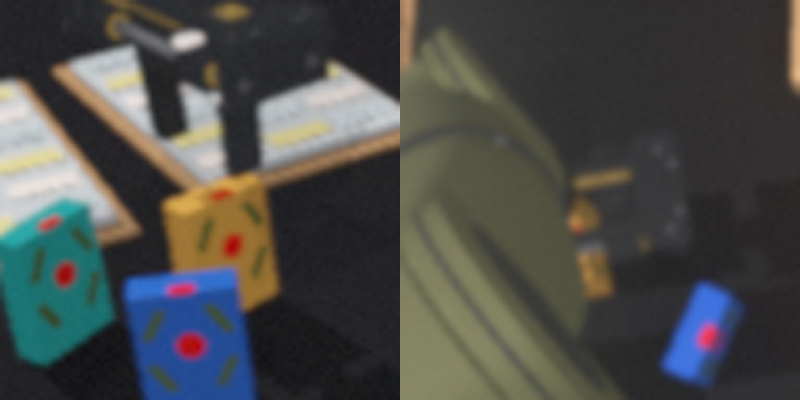

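The open fingers straddle the amber block: tips at (170,130) and (242,165) in the left tile, block top at (212,190) below them. The blue block is clear. Descending and gripping.

```bash
python3 -m jog '[{"wx":0,"wy":0,"wz":0,"dx":0,"dy":0,"dz":-0.1,"hand":0.3},{"wx":0,"wy":0,"wz":0,"dx":0,"dy":0,"dz":-0.1,"hand":0.3},{"wx":0,"wy":0,"wz":0,"dx":0,"dy":0,"dz":-0.06,"hand":0.3},{"wx":0,"wy":0,"wz":0,"dx":0,"dy":0,"dz":0,"hand":0.3},{"wx":0,"wy":0,"wz":0,"dx":0,"dy":0,"dz":0,"hand":0.3}]'
python3 -m jog '[{"wx":0,"wy":0,"wz":0,"dx":0,"dy":0,"dz":0,"hand":1},{"wx":0,"wy":0,"wz":0,"dx":0,"dy":0,"dz":0,"hand":1},{"wx":0,"wy":0,"wz":0,"dx":0,"dy":0,"dz":0,"hand":1},{"wx":0,"wy":0,"wz":0,"dx":0,"dy":0,"dz":0,"hand":1},{"wx":0,"wy":0,"wz":0,"dx":0,"dy":0,"dz":0,"hand":1}]' 20
```

```text
clock: 4.82
tool_pos: [0.4578, 0.299, 0.0528]
eef_rot: [0.997, 0.078, 0.001, -0.001]
contact_force: [-0.3, 0.7, 0.8]
opening: 0.701
finger_force: 0.0
clock: 5.23
tool_pos: [0.4569, 0.2986, 0.0518]
eef_rot: [0.997, 0.078, 0.0, -0.0]
contact_force: [-0.8, 0.8, 0.3]
opening: 0.348
finger_force: 0.0
```

```bash
python3 -m jog '[{"wx":0,"wy":0,"wz":0,"dx":0,"dy":0,"dz":0,"hand":1},{"wx":0,"wy":0,"wz":0,"dx":0,"dy":0,"dz":0,"hand":1},{"wx":0,"wy":0,"wz":0,"dx":0,"dy":0,"dz":0,"hand":1},{"wx":0,"wy":0,"wz":0,"dx":0,"dy":0,"dz":0,"hand":1},{"wx":0,"wy":0,"wz":0,"dx":0,"dy":0,"dz":0,"hand":1}]'
python3 -m jog '[{"wx":0,"wy":0,"wz":0,"dx":0,"dy":0,"dz":0.08,"hand":1},{"wx":0,"wy":0,"wz":0,"dx":0,"dy":0,"dz":0.12,"hand":1},{"wx":0,"wy":0,"wz":0,"dx":0,"dy":0,"dz":0.12,"hand":1},{"wx":0,"wy":0,"wz":0,"dx":0,"dy":0,"dz":0.08,"hand":1},{"wx":0,"wy":0,"wz":0,"dx":0,"dy":0,"dz":0,"hand":1}]'
```

```text
clock: 5.65
tool_pos: [0.4567, 0.2985, 0.0514]
eef_rot: [0.997, 0.078, 0.0, -0.0]
contact_force: [-0.6, 0.1, 5.3]
opening: 0.247
finger_force: 19.5
clock: 6.07
tool_pos: [0.4586, 0.2995, 0.1547]
eef_rot: [0.997, 0.078, 0.003, -0.002]
contact_force: [0.1, 0.5, -1.1]
opening: 0.249
finger_force: 19.5
```

Grip is on (22 mm opening, 19.5 N). Carrying it over the pocket.

```bash
python3 -m jog '[{"wx":0,"wy":0,"wz":-0.016,"dx":0.07,"dy":-0.08,"dz":0,"hand":1},{"wx":0,"wy":0,"wz":-0.016,"dx":0.1,"dy":-0.11,"dz":0,"hand":1},{"wx":0,"wy":0,"wz":-0.016,"dx":0.1,"dy":-0.11,"dz":0,"hand":1},{"wx":0,"wy":0,"wz":-0.016,"dx":0.1,"dy":-0.11,"dz":0,"hand":1},{"wx":0,"wy":0,"wz":-0.016,"dx":0.1,"dy":-0.11,"dz":0,"hand":1}]'
python3 -m jog '[{"wx":0,"wy":0,"wz":0,"dx":0.08,"dy":-0.08,"dz":0,"hand":1},{"wx":0,"wy":0,"wz":0,"dx":0.04,"dy":-0.05,"dz":0,"hand":1},{"wx":0,"wy":0,"wz":0,"dx":0.03,"dy":-0.03,"dz":0,"hand":1},{"wx":0,"wy":0,"wz":0,"dx":0,"dy":0,"dz":0,"hand":1},{"wx":0,"wy":0,"wz":0,"dx":0,"dy":0,"dz":0,"hand":1}]'
python3 - <<'E'
from h import *
s=r.get_state();print(s['tool_pos'],np.round(s['q'],2),2*np.arctan2(s['eef_rot'][1],s['eef_rot'][0]))
I={c:r.snapshot(c) for c in("side","top")}
p=[*s['tool_pos'][:2],-.006,s['tool_pos'][2]-.0515]
T=[]
for c,(x,y) in(("side",(215,120)),("top",(190,150))):
    im=cv2.resize(I[c][y:y+96,x:x+96,::-1],(400,400),interpolation=cv2.INTER_CUBIC);k=400/96
    for n,q in(("specimen",p),("pocket",[.6148,.1277,-.0058,0])):
        for V in MOD[n][:1]:
            hh=cv2.convexHull(((proj(c,pose(V,q))+.5-[x,y])*k).astype(np.float32)).astype(np.int32);cv2.polylines(im,[hh],True,(0,255,0),1)
    if c=="side":
        a=((proj(c,pose(np.array([[0,-.011,.05]]),p))+.5-[x,y])*k)[0].astype(int);cv2.drawMarker(im,a.tolist(),(255,255,0),0,10)
    T.append(im)
cv2.imwrite("pics/over.png",np.hstack(T))
E
```

```text
clock: 6.48
tool_pos: [0.5742, 0.1665, 0.1498]
eef_rot: [1.0, -0.002, -0.001, 0.001]
contact_force: [1.6, 0.2, -0.7]
opening: 0.249
finger_force: 19.5
clock: 6.9
tool_pos: [0.6106, 0.129, 0.1502]
eef_rot: [1.0, -0.001, -0.001, -0.0]
contact_force: [-0.8, 0.6, -1.3]
opening: 0.254
finger_force: 19.5
[0.61055912 0.12903403 0.15019715] [-0.27  0.8  -0.03  1.65  0.03  0.7  -1.88] -0.002843376202713604
```

View pics/over.png

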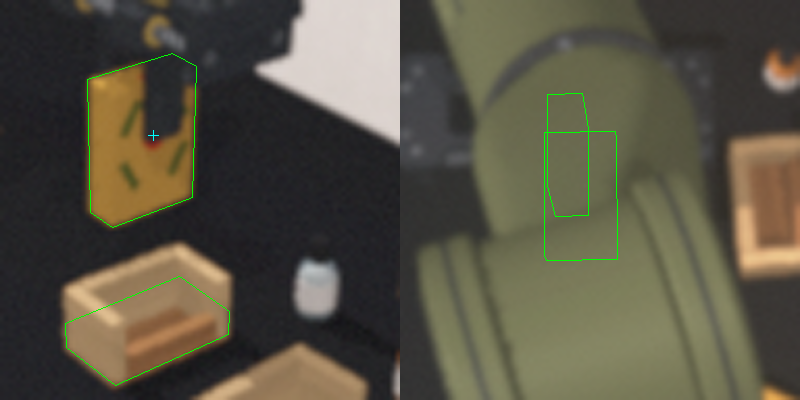

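The predicted outline (green) matches the held block, which shows over the pocket between (88,55) and (195,225) in the left tile, dot side forward. I apply a 4 mm correction and lower.

```bash
python3 -m jog '[{"wx":0,"wy":0,"wz":-0.0015,"dx":0.017,"dy":-0.005,"dz":0,"hand":1},{"wx":0,"wy":0,"wz":0,"dx":0,"dy":0,"dz":-0.06,"hand":1},{"wx":0,"wy":0,"wz":0,"dx":0,"dy":0,"dz":-0.06,"hand":1},{"wx":0,"wy":0,"wz":0,"dx":0,"dy":0,"dz":-0.06,"hand":1},{"wx":0,"wy":0,"wz":0,"dx":0,"dy":0,"dz":0,"hand":1}]'
python3 -m jog '[{"wx":0,"wy":0,"wz":0,"dx":0,"dy":0,"dz":-0.06,"hand":1},{"wx":0,"wy":0,"wz":0,"dx":0,"dy":0,"dz":-0.06,"hand":1},{"wx":0,"wy":0,"wz":0,"dx":0,"dy":0,"dz":-0.02,"hand":1},{"wx":0,"wy":0,"wz":0,"dx":0,"dy":0,"dz":0,"hand":1},{"wx":0,"wy":0,"wz":0,"dx":0,"dy":0,"dz":0,"hand":1}]'
```

```text
clock: 7.42
tool_pos: [0.6135, 0.128, 0.1037]
eef_rot: [1.0, -0.002, -0.003, 0.0]
contact_force: [-0.8, 0.2, -1.8]
opening: 0.251
finger_force: 19.5
clock: 7.83
tool_pos: [0.6161, 0.1276, 0.0719]
eef_rot: [1.0, -0.003, 0.0, -0.0]
contact_force: [-0.2, 0.1, -0.2]
opening: 0.25
finger_force: 19.7
```

```bash
python3 -m jog '[{"wx":0,"wy":0,"wz":0,"dx":-0.002,"dy":0,"dz":-0.02,"hand":1},{"wx":0,"wy":0,"wz":0,"dx":0,"dy":0,"dz":-0.02,"hand":1},{"wx":0,"wy":0,"wz":0,"dx":0,"dy":0,"dz":-0.008,"hand":1},{"wx":0,"wy":0,"wz":0,"dx":0,"dy":0,"dz":0,"hand":1},{"wx":0,"wy":0,"wz":0,"dx":0,"dy":0,"dz":0,"hand":1}]'
python3 -m jog '[{"wx":0,"wy":0,"wz":0,"dx":0,"dy":0,"dz":-0.004,"hand":1},{"wx":0,"wy":0,"wz":0,"dx":0,"dy":0,"dz":0,"hand":1},{"wx":0,"wy":0,"wz":0,"dx":0,"dy":0,"dz":0,"hand":1}]'
```

```text
clock: 8.25
tool_pos: [0.6153, 0.1271, 0.0592]
eef_rot: [1.0, -0.003, -0.0, 0.0]
contact_force: [0.1, -0.6, -0.8]
opening: 0.251
finger_force: 19.7
clock: 8.5
tool_pos: [0.6154, 0.1271, 0.0583]
eef_rot: [1.0, -0.003, 0.0, 0.0]
contact_force: [-0.1, 0.5, -0.9]
opening: 0.25
finger_force: 19.7
```

```bash
python3 -m jog '[{"wx":0,"wy":0,"wz":0,"dx":0,"dy":0,"dz":-0.004,"hand":1},{"wx":0,"wy":0,"wz":0,"dx":0,"dy":0,"dz":-0.002,"hand":1},{"wx":0,"wy":0,"wz":0,"dx":0,"dy":0,"dz":0,"hand":1},{"wx":0,"wy":0,"wz":0,"dx":0,"dy":0,"dz":0,"hand":1}]'
```

```text
clock: 8.83
tool_pos: [0.6158, 0.1272, 0.0571]
eef_rot: [1.0, -0.003, 0.0, -0.0]
contact_force: [0.4, -0.6, 1.9]
opening: 0.248
finger_force: 19.6
```

Contact with the floor at the expected height. Releasing and rising.

```bash
python3 -m jog '[{"wx":0,"wy":0,"wz":0,"dx":0,"dy":0,"dz":0,"hand":0.4},{"wx":0,"wy":0,"wz":0,"dx":0,"dy":0,"dz":0,"hand":0.4},{"wx":0,"wy":0,"wz":0,"dx":0,"dy":0,"dz":0,"hand":0.4},{"wx":0,"wy":0,"wz":0,"dx":0,"dy":0,"dz":0,"hand":0.4},{"wx":0,"wy":0,"wz":0,"dx":0,"dy":0,"dz":0,"hand":0.4}]'
python3 -m jog '[{"wx":0,"wy":0,"wz":0,"dx":0,"dy":0,"dz":0.06,"hand":0.4},{"wx":0,"wy":0,"wz":0,"dx":0,"dy":0,"dz":0.12,"hand":0.4},{"wx":0,"wy":0,"wz":0,"dx":0,"dy":0,"dz":0.16,"hand":0.4},{"wx":0,"wy":0,"wz":0,"dx":0,"dy":0,"dz":0.16,"hand":0.4},{"wx":0,"wy":0,"wz":0,"dx":0,"dy":0,"dz":0.12,"hand":0.4}]'
python3 -m jog '[{"wx":0,"wy":0,"wz":0.06,"dx":-0.05,"dy":-0.13,"dz":0.0,"hand":0.4},{"wx":0,"wy":0,"wz":0.06,"dx":-0.06,"dy":-0.14,"dz":0,"hand":0.4},{"wx":0,"wy":0,"wz":0.06,"dx":-0.06,"dy":-0.14,"dz":0,"hand":0.4},{"wx":0,"wy":0,"wz":0.06,"dx":-0.06,"dy":-0.14,"dz":0,"hand":0.4},{"wx":0,"wy":0,"wz":0.06,"dx":-0.06,"dy":-0.14,"dz":0,"hand":0.4}]'
python3 - <<'E'
from h import *
I={c:r.snapshot(c) for c in("side","top")};T=[]
p=[.6155,.1274,-.006,.006]
for c,(x,y) in(("side",(200,135)),("top",(190,150))):
    im=cv2.resize(I[c][y:y+96,x:x+96,::-1],(400,400),interpolation=cv2.INTER_CUBIC);k=400/96
    for V in MOD["specimen"]:
            hh=cv2.convexHull(((proj(c,pose(V,p))+.5-[x,y])*k).astype(np.float32)).astype(np.int32);cv2.polylines(im,[hh],True,(0,255,0),1)
    T.append(im)
cv2.imwrite("pics/placed.png",np.hstack(T))
E
```

```text
clock: 9.25
tool_pos: [0.6153, 0.1271, 0.0566]
eef_rot: [1.0, -0.003, -0.0, 0.0]
contact_force: [-0.1, 0.3, 0.5]
opening: 0.591
finger_force: 0.0
clock: 9.67
tool_pos: [0.6161, 0.1273, 0.2149]
eef_rot: [1.0, -0.003, 0.001, -0.0]
contact_force: [1.0, -0.1, -0.2]
opening: 0.598
finger_force: 0.0
clock: 10.08
tool_pos: [0.5419, -0.0468, 0.2119]
eef_rot: [0.955, 0.296, 0.0, 0.0]
contact_force: [0.3, -1.2, 0.4]
opening: 0.598
finger_force: 0.0
```

View pics/placed.png

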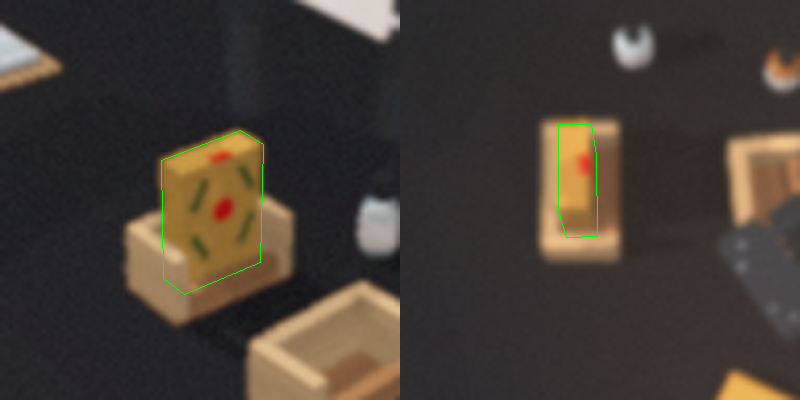

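The block stands in the pocket with its dot at (222,208), facing out over the lip, and it matches the predicted outline. Going to the tab now.

```bash
python3 -m jog '[{"wx":0,"wy":0,"wz":0.058,"dx":-0.03,"dy":-0.083,"dz":0,"hand":0.4},{"wx":0,"wy":0,"wz":0.058,"dx":-0.03,"dy":-0.083,"dz":0,"hand":0.4},{"wx":0,"wy":0,"wz":0.058,"dx":-0.03,"dy":-0.083,"dz":0,"hand":0.4},{"wx":0,"wy":0,"wz":0.058,"dx":-0.03,"dy":-0.083,"dz":0,"hand":0.4},{"wx":0,"wy":0,"wz":0.058,"dx":-0.03,"dy":-0.083,"dz":0,"hand":0.4}]'
python3 -m jog '[{"wx":0,"wy":0,"wz":0.057,"dx":-0.03,"dy":-0.083,"dz":0,"hand":0.4},{"wx":0,"wy":0,"wz":0.057,"dx":-0.03,"dy":-0.083,"dz":0,"hand":0.4},{"wx":0,"wy":0,"wz":0.057,"dx":-0.03,"dy":-0.083,"dz":0,"hand":0.4},{"wx":0,"wy":0,"wz":0,"dx":0,"dy":0,"dz":0,"hand":0.4},{"wx":0,"wy":0,"wz":0,"dx":0,"dy":0,"dz":0,"hand":0.4}]'
python3 -c "
from h import *
s=r.get_state();print(s['tool_pos'],np.round(s['q'],2),2*np.arctan2(s['eef_rot'][1],s['eef_rot'][0]))"
```

```text
clock: 10.6
tool_pos: [0.5052, -0.1497, 0.2118]
eef_rot: [0.831, 0.556, 0.0, 0.0]
contact_force: [-0.6, 0.3, -0.2]
opening: 0.599
finger_force: 0.0
clock: 11.02
tool_pos: [0.4825, -0.2125, 0.2115]
eef_rot: [0.728, 0.686, -0.0, -0.0]
contact_force: [-0.1, 0.3, -0.3]
opening: 0.601
finger_force: 0.0
[ 0.48245993 -0.21246489  0.21154203] [ 0.65  0.64 -0.53  1.88  0.46  0.75 -0.2 ] 1.510637440381897
```

```bash
python3 -m jog '[{"wx":0,"wy":0,"wz":0.008,"dx":-0.001,"dy":-0.002,"dz":-0.06,"hand":0.4},{"wx":0,"wy":0,"wz":0,"dx":0,"dy":0,"dz":-0.12,"hand":0.4},{"wx":0,"wy":0,"wz":0,"dx":0,"dy":0,"dz":-0.12,"hand":0.4},{"wx":0,"wy":0,"wz":0,"dx":0,"dy":0,"dz":-0.1,"hand":0.4},{"wx":0,"wy":0,"wz":0,"dx":0,"dy":0,"dz":-0.06,"hand":0.4}]' 20
python3 -m jog '[{"wx":0,"wy":0,"wz":0,"dx":0,"dy":0,"dz":0,"hand":0.4},{"wx":0,"wy":0,"wz":0,"dx":0,"dy":0,"dz":0,"hand":0.4},{"wx":0,"wy":0,"wz":0,"dx":0,"dy":0,"dz":0,"hand":1},{"wx":0,"wy":0,"wz":0,"dx":0,"dy":0,"dz":0,"hand":1},{"wx":0,"wy":0,"wz":0,"dx":0,"dy":0,"dz":0,"hand":1}]'
python3 -m jog '[{"wx":0,"wy":0,"wz":0,"dx":0,"dy":0,"dz":0,"hand":1},{"wx":0,"wy":0,"wz":0,"dx":0,"dy":0,"dz":0,"hand":1},{"wx":0,"wy":0,"wz":0,"dx":0,"dy":0,"dz":0,"hand":1},{"wx":0,"wy":0,"wz":0,"dx":0,"dy":0,"dz":0,"hand":1},{"wx":0,"wy":0,"wz":0,"dx":0,"dy":0,"dz":0,"hand":1}]'
```

```text
clock: 11.43
tool_pos: [0.4825, -0.2096, 0.0946]
eef_rot: [0.721, 0.693, -0.0, -0.001]
contact_force: [0.4, 0.4, 1.3]
opening: 0.6
finger_force: 0.0
clock: 11.85
tool_pos: [0.4835, -0.2119, 0.098]
eef_rot: [0.721, 0.693, 0.001, 0.001]
contact_force: [-0.1, -0.4, 0.0]
opening: 0.397
finger_force: 0.0
clock: 12.27
tool_pos: [0.4827, -0.212, 0.097]
eef_rot: [0.721, 0.693, 0.0, 0.0]
contact_force: [-1.3, -0.3, 3.7]
opening: 0.135
finger_force: 20.0
```

The tab is gripped (12 mm, 20 N). Turning about 0.616 rad.

```bash
python3 -m jog '[{"wx":0,"wy":0,"wz":0.02,"dx":0,"dy":0,"dz":0,"hand":1},{"wx":0,"wy":0,"wz":0.04,"dx":0,"dy":0,"dz":0,"hand":1},{"wx":0,"wy":0,"wz":0.04,"dx":0,"dy":0,"dz":0,"hand":1},{"wx":0,"wy":0,"wz":0.04,"dx":0,"dy":0,"dz":0,"hand":1},{"wx":0,"wy":0,"wz":0.04,"dx":0,"dy":0,"dz":0,"hand":1}]' 25
python3 -m jog '[{"wx":0,"wy":0,"wz":0.04,"dx":0,"dy":0,"dz":0,"hand":1},{"wx":0,"wy":0,"wz":0.04,"dx":0,"dy":0,"dz":0,"hand":1},{"wx":0,"wy":0,"wz":0.03,"dx":0,"dy":0,"dz":0,"hand":1},{"wx":0,"wy":0,"wz":0.017,"dx":0,"dy":0,"dz":0,"hand":1},{"wx":0,"wy":0,"wz":0,"dx":0,"dy":0,"dz":0,"hand":1}]'
python3 -m jog '[{"wx":0,"wy":0,"wz":0,"dx":0,"dy":0,"dz":0,"hand":1},{"wx":0,"wy":0,"wz":0,"dx":0,"dy":0,"dz":0,"hand":1},{"wx":0,"wy":0,"wz":0,"dx":0,"dy":0,"dz":0,"hand":1},{"wx":0,"wy":0,"wz":0,"dx":0,"dy":0,"dz":0,"hand":1},{"wx":0,"wy":0,"wz":0,"dx":0,"dy":0,"dz":0,"hand":1}]'
python3 - <<'E'
from h import *
s=r.get_state();t=2*np.arctan2(s['eef_rot'][1],s['eef_rot'][0]);print(s['tool_pos'],np.round(s['q'],2),t,s['moment'])
A=np.array([.482,-.213]);d=np.array([.615,.1165]);ry=-.0445
ang=np.arctan2(*(d-A)[::-1]);print("q need",(ang-ry)/2,"q now",t-1.531)
qm=t-1.531; print("miss m",np.hypot(*(d-A))*np.sin(ang-ry-2*qm))
I={c:r.snapshot(c) for c in("side","top")};T=[]
M=[box(-.004,.004,-.029,.029,.028,.084)]
for c,(x,y) in(("side",(264,220)),("top",(310,190))):
    im=cv2.resize(I[c][y:y+96,x:x+96,::-1],(400,400),interpolation=cv2.INTER_CUBIC);k=400/96
    for V in M+MOD["tab"]:
        hh=cv2.convexHull(((proj(c,pose(V,[*A,ry+qm]))+.5-[x,y])*k).astype(np.float32)).astype(np.int32);cv2.polylines(im,[hh],True,(0,255,0),1)
    T.append(im)
cv2.imwrite("pics/mir.png",np.hstack(T))
E
```

```text
clock: 12.68
tool_pos: [0.4823, -0.2121, 0.097]
eef_rot: [0.584, 0.812, -0.0, -0.0]
contact_force: [-1.4, -0.6, 3.6]
opening: 0.135
finger_force: 25.0
clock: 13.1
tool_pos: [0.482, -0.2122, 0.097]
eef_rot: [0.477, 0.879, -0.0, -0.0]
contact_force: [-2.4, 0.1, 4.8]
opening: 0.134
finger_force: 25.0
clock: 13.52
tool_pos: [0.482, -0.2122, 0.097]
eef_rot: [0.478, 0.878, -0.001, -0.0]
contact_force: [-1.8, -0.5, 5.5]
opening: 0.137
finger_force: 25.0
[ 0.48204572 -0.21219668  0.09698104] [ 0.65  0.84 -0.55  1.96  0.8   0.57  0.12] 2.145271622504947 [-0.03866693  0.32858774 -0.05946684]
q need 0.61582717229725 q now 0.6142716225049469
miss m 0.0011054645364820754
```

View pics/mir.png

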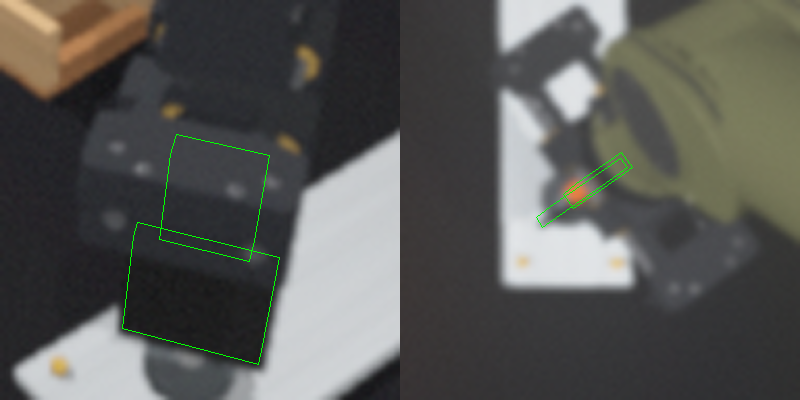

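The black mirror frame, (123,328) to (279,258) in the left tile, lies on the outline predicted for 0.614 rad. That means the tab has not slipped, and the computed sideways miss is about 1 mm. Handing in.

```bash
python3 -c "
from plant import r
print(r.finish_job())"
```

```text
the job is handed in; nothing more can be done
None
```

I handed the job in, and no verdict came back: the block stands released in the leftmost pocket with its dot over the front lip, and the gripper holds the mirror at about 0.614 rad, a computed 1 mm sideways from the dot.

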